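Clamp a timber block in the jig with the snap push clamp

ROBOT

A 7-joint arm with a two-finger parallel gripper is mounted at the origin on a cart in front of the work surface, level with it; the furniture and walls round the work are solid. World frame = base frame: x ahead of the robot, y to its left, z up, the work surface at z = 0. Lengths are in m, angles in rad, forces in N, time in s.
With the tool pointing down it reaches from about 0.4 to 0.875 m from the base axis. Payload 19.3 kg.
Tool frame: the origin (TCP) lies midway between the tips of the shut fingers; the grasp point (between the pads) lies 19 mm behind it (bot.pinch_z is the distance from the TCP to the grasp point, in m); z points along the fingers, y is the line along which they close (so a half turn about z gives the same grasp; the last joint's range is limited). The gripper opens to 85 mm and grips with 20 to 120 N. Pads are 22 mm wide; open, the fingers measure 114 mm over their backs; the gripper's body (76 mm by 85 mm) begins 54 mm behind the grasp point. The pads swing forward as they close: fully open they stand 13 mm farther back than shut.
Start: joints at [1.239, 0.521, -0.036, 1.599, 0.021, 1.021, -0.113], TCP at [0.162, -0.604, 0.231] pointing down, gripper open.
Joint ranges: [-2.91, 2.91], [-0.3, 2.13], [-1.5, 1.42], [0.17, 2.43], [-1.26, 4.41], [0.16, 1.93], [-2.52, 2.52]. Speed limits (rad/s): [1.89, 1.89, 2.39, 2.39, 3.01, 3.01, 3.01].

INTERFACE

Orientations are given as [roll, pitch, yaw] about the fixed x, y, z axes, in that order (R = Rz(yaw) Ry(pitch) Rx(roll)).
In Python, from workcell import observe, viewer, bot gives the robot as it stands. The module is installed in compiled form; this text tells all that it offers.
- The arm moves only by the tool play_rows, never from a script. Its argument "motion" is a list of rows, each a list of 7 numbers: the shift along the tool's x, y, z in cm, then the turn, a rotation vector about the tool's x, y, z in rad, then the opening, from -1 (shut) to 1 (fully open), so that 0 is half open. A call has exactly 5 rows; each row is the pose to reach, as a shift and turn from the pose commanded when the call began, along the tool's axes at that moment; what a row does not reach only later rows make up. A row lasts 1/10 s, in which the tool goes at most 50 mm and 8.59 degrees, less where a joint would pass 70% of its speed; a pose out of reach is approached as far as the arm can. A call with a gripper value outside its range is refused whole. The fingers move at their own pace and stop on an object; "squeeze" is the grip in N (left out, the last holds). Time passes only in rows, so rows that repeat a pose let the fingers close, or fill a call up. It gives the time, the measured TCP pose, the force, the opening and the grip force at its end, in the units of the state.
- observe(): the state, without advancing time (a new reading comes with each control period).
- viewer.grab_frame(name): name is "side" or "top" or "wrist"; returns (picture, depth): 420x560x3 uint8, red, green, blue; 420x560 float32, m along the optical axis (not along the pixel's ray), 0 where there is no reading.
- viewer.camera_info(name): a dict with "fx", "fy", "cx", "cy" (pixels), "R" (3x3) and "t" (3): a world point X has camera coordinates R X + t. Camera axes: x right, y down, z forward; pixel columns grow to the right and rows downward; lengths in m; the calibration is good to about 2 mm. A picture is of the moment at which its call begins: read the wrist's pose just before it. camera_info takes no time and is no camera call; for the wrist camera it gives the pose at the moment of the call.
- bot.job_done(): hands the job in; it is judged then, once.
The state is a dict: "clock": time; "qpos": joint angles; "qd": joint speeds; "joint_efforts": joint torques, N m; "position": TCP position; "tool_rot": TCP orientation; "force": force on the tool from outside, world axes, zero at the start; "moment": the same for the moment, N m; "grip_width": finger opening in m; "finger_force": force on a finger pad.
Only numpy, scipy, OpenCV 4.12 (cv2) and the standard library are available. Lean on these libraries where they do the work, as an engineer would, in place of code of your own. Each camera call takes 0.05 s, during which the arm holds its last target. There are 200 camera calls.

TASK

Put the squat timber block into the bed of the clamping jig, between its two low guides with the long side of the block along them, and let go of it. Then push the clamp's round knob towards the fence until the clamp snaps over its dead point and stays home by itself, holding the block tight against the fence. Push by feel and gently: never with more than 18 N on any part of the jig, and do not shove the other things about.

Things in the scene. Friction and masses are not known exactly. Their poses are not given: they have to be found in the camera images.
- jig: Clamping jig fixed level on the table: a plywood board (x -55..55, y -80..124, top at z 10 mm) carrying a bed with two guides, a fence and a push clamp. Origin on the table top below the clamp's axis; z up, y = the direction in which the clamp pushes (from knob to fence), x across. All jig coordinates below are in this frame, in mm.
- bed_center (a point): Middle of the bed, on the board's top (z 10), jig (0, 62, 10). Two aluminium guides along y stand 10 mm above the board (top z 20), inner faces at x -27.5 and +27.5, 12 mm thick, y 19..105.
- fence_face (a point): Point on the face of the wooden fence that closes the bed's end: jig (0, 105, 37). Fence 66 wide, 16 thick, top at z 48. There are 81 mm between it and the open press pad.
- housing_top (a point): Top centre of the grey clamp housing, jig (0, -30, 52); housing x -22..22, y -45..-15, collars to y -51 and -9. A 12 mm steel plunger runs through it along y at x 0, z 37: press pad at its fence end, black round knob at the other. It slides 15.5 mm from open to a hard stop.
- knob_zone (a point): Jig (0, -130, 37), fixed to the jig, not to the knob. The knob (34 mm across, 16 thick, centre at x 0, z 37) is screwed on its thread by an amount that differs each time: with the clamp open, its flat rear face, the one to push to +y, stands anywhere from 0 to 40 mm to +y of this point. Find it by touch. The table behind it is free.
- press_pad: Black rubber-faced disc, 24 mm across, 6 thick, on a spring at the plunger's fence end (about 1 N/mm, 12 mm give). Origin: centre of its face, jig (0, 23.5, 37) when open. It meets a block standing at the fence 11.5 mm into the stroke; with the clamp home it presses it with about 4 N. Pushing force on the knob: see clamp_axis.
- clamp_axis (a point): Where the plunger axis leaves the housing towards the knob: jig (0, -51, 37). Feel of the clamp: resistance grows from 1 or 2 N to a peak of 10 to 15 N about 5 mm into the stroke, then falls to nothing at the dead point (12 to 13 mm); past it the knob runs ahead by itself to the hard stop (15.5 mm) and stays. Let go earlier, it springs back open. At the stop, force rises steeply.
- block_center (a point): Squat timber block (the workpiece), loose, plain wood, 50 x 70 x 55 mm (x, y, z), about 0.1 kg, taller than the other wood near it. This point is its centre; y along its 70 mm side, z up. Clamped, its centre is at jig (0, 70, 37.5). It may be set down with its centre at any jig y from 62 to 68 mm; the clamp then slides it to the fence.
- block: The same timber block; origin at the centre of its underside.
- scrap: Low timber offcut 60 x 90 x 30 mm, a bystander on the left; origin under its centre.
- brush: Paint brush 48 x 190 x 16 mm, lying behind the jig, a bystander; origin under its centre.
- meter: Handheld multimeter 106 x 74 x 36 mm, a bystander at the back left; origin under its centre.
- pencil_1: Pencil 172 mm long, 8 mm thick, a bystander at the table's front edge; origin under its centre.
There are look-alikes about, which are no part of the job. Of the things that look like the block, the larger one is meant.

How it is judged:
On the way, in this order (a step that is already met when the one before it is completed fails the run):
1. the block stands in the bed between the guides, released (y of block_center in the frame of jig between 0.045 and 0.0735 m and x of block_center in the frame of jig between -0.006 and 0.006 m and z of block_center in the frame of jig between 0.034 and 0.041 m and contact force between the fingers and block below 0.1 N), for 0.2 s.
2. the clamp has snapped home and presses the block against the fence (y of block_center in the frame of jig between 0.0665 and 0.0735 m and x of block_center in the frame of jig between -0.006 and 0.006 m and z of block_center in the frame of jig between 0.034 and 0.041 m and angle between the y axis of block_center and the y axis of jig, either way round below 0.08 rad and contact force between press_pad and block above 2.5 N), for 0.3 s.
At the end, for the whole second after the job is handed in: The block stands on the bed, square between the guides (within 6 mm sideways and 0.08 rad) and against the fence (within 3.5 mm), at rest, and the clamp by itself presses it with more than 2.5 N (all of step 2 and linear speed of block below 0.01 m/s); the robot touches nothing.
It fails at once if a part of the jig is pushed by the robot with more than 20 N (contact force between jig and the fingers above 20 N or contact force between jig and the arm above 20 N).
It fails at once if a bystander is moved by more than 30 mm (distance of any of scrap, brush, meter, pencil_1 from where it was at the start of the episode above 0.03 m).
It also fails if it takes over 58 s, if anything falls off the work surface, if the arm or the gripper's body presses on something with over 40 N, if the wrist force passes 120 N, or if a joint passes its speed limit or range.

## Working session

There is one attempt and no reset: what is moved stays moved. The work goes in short steps, Python scripts to look and compute and a tool call to move; the robot and the scene stay as the last step left them, time stands still between calls to the robot, and variables do not carry over. Pictures are saved under pics/ and viewed, at most 10 in all, crops included, and the job is handed in when it is done.

Besides the shell and the picture viewer there is one more tool, called after ">>>" as name(argument=value, ...) on one line, values as JSON. play_rows: Moves the arm, as the interface text tells. Its arguments: {"type":"object","properties":{"motion":{"type":"array"},"squeeze":{"type":"number"}},"required":["motion"]}

```bash
mkdir -p pics; cat > h.py <<'E'
import numpy as np, cv2
from workcell import observe, viewer, bot
def grab(n,f):
    ci=viewer.camera_info(n); p,d=viewer.grab_frame(n)
    cv2.imwrite(f'pics/{f}.png',p[:,:,::-1]); np.savez(f'pics/{f}.npz',p=p,d=d,**ci); return p,d,ci
def load(f): 
    z=np.load(f'pics/{f}.npz'); return z['p'],z['d'],z
def pts(d,ci):
    v,u=np.mgrid[:d.shape[0],:d.shape[1]]
    c=np.stack([(u-ci['cx'])/ci['fx']*d,(v-ci['cy'])/ci['fy']*d,d],-1)
    return (c-ci['t'])@ci['R']   # R^T (c-t)
E
python3 - <<'E'
from h import *
print({k:observe()[k] for k in ('clock','position','tool_rot','force','grip_width')},bot.pinch_z)
a=grab('top','top0')[0];b=grab('side','side0')[0]
cv2.imwrite('pics/both0.png',cv2.resize(np.vstack([a,b]),(800,1200))[:,:,::-1][:1])
for n in('top0','side0'):
    p,d,c=load(n); print(n,c['R'].round(3).tolist(),c['t'].round(3),c['fx'], (d>0).mean())
E
```

```text
{'clock': 0.0, 'position': array([ 0.16164266, -0.60338707,  0.23072162]), 'tool_rot': array([-3.14044236e+00,  7.45431478e-05,  2.61837467e-01]), 'force': array([ 0.38588873,  0.06732125, -0.35211509]), 'grip_width': 0.0852882966457978} 0.0187
top0 [[-0.337, -0.941, 0.004], [-0.886, 0.316, -0.339], [0.318, -0.118, -0.941]] [0.304 0.452 1.295] 498.91415896753944 0.9961479591836735
side0 [[-1.0, 0.017, -0.017], [0.022, 0.378, -0.926], [-0.009, -0.926, -0.378]] [ 0.546 -0.003  1.316] 416.43839519668126 0.9961904761904762
```

View pics/top0.png

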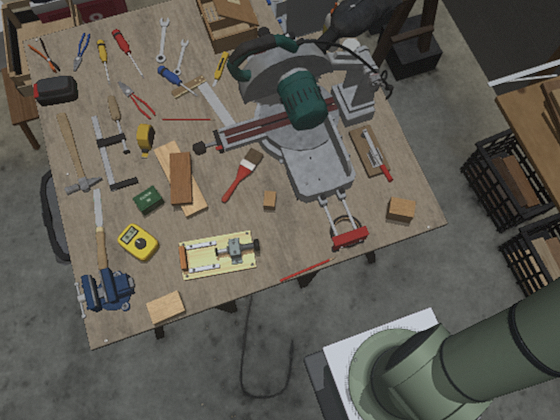

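View pics/side0.png

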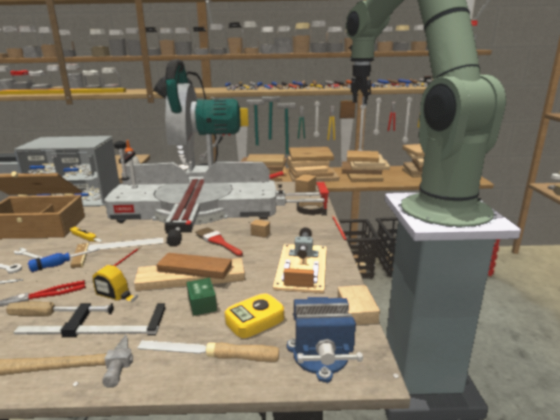

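Top view: the jig is at about (219,255), with its fence at the left (184,258) and knob at the right (256,245). Three things could be the block:
- **(401,209):** a chunky wood block by the red handle.
- **(269,199):** a small cube, which is the look-alike.
- **(166,306):** a low offcut, which is the scrap.

The one at (401,209) fits "squat, taller, larger". I'll measure it and check it in a crop.

```bash
python3 - <<'E'
from h import *
p,d,c=load('top0'); P=pts(d,c)
hsv=cv2.cvtColor(p,cv2.COLOR_RGB2HSV)
def box(n,u0,u1,v0,v1,zmin,zmax):
    Q=P[v0:v1,u0:u1]; m=(Q[...,2]>zmin)&(Q[...,2]<zmax)
    X=Q[m]; r=cv2.minAreaRect((X[:,:2]*1000).astype(np.float32))
    print(n,m.sum(),'med',np.median(X,0).round(4),'rect',np.round(r[0],1),np.round(r[1],1),round(r[2],1))
    return X
print('table z',np.median(P[225:240,300:320,2]))
box('block',383,420,190,228,.045,.07); box('cube',258,282,186,214,.015,.08); box('scrap',143,190,286,326,.02,.04)
# jig board: yellow
m=((hsv[...,0]>18)&(hsv[...,0]<35)&(hsv[...,1]>50)&(hsv[...,2]>150)&(abs(P[...,2]-.01)<.006)); m[:, :170]=0;m[:,270:]=0;m[:225]=0;m[290:]=0
X=P[m];r=cv2.minAreaRect((X[:,:2]*1000).astype(np.float32));print('board',m.sum(),r)
box('fence',172,196,240,276,.040,.056); box('housing',222,252,230,266,.045,.06); box('guides',185,230,236,280,.016,.024)
k=(hsv[...,2]<70)&(P[...,2]>.02)&(P[...,2]<.07);k[:,:246]=0;k[:,266:]=0;k[:232]=0;k[260:]=0
print('knob',k.sum(),P[k].min(0),P[k].max(0))
a=cv2.resize(p[160:320,130:450],(800,400),interpolation=cv2.INTER_CUBIC);cv2.imwrite('pics/crop1.png',a[:,:,::-1])
E
```

```text
table z 0.0004763244703171316
block 449 med [ 0.426  -0.1821  0.055 ] rect [ 426.7 -183.7] [71.3 53.3] 59.3
cube 207 med [0.5809 0.1583 0.0357] rect [582.6 157.6] [33.5 48. ] 64.0
scrap 796 med [0.3858 0.5198 0.0298] rect [386.7 519.5] [61.  90.5] 4.8
board 1512 ((484.4873352050781, 347.71429443359375), (204.5626678466797, 112.27157592773438), 81.19912719726562)
fence 147 med [0.4962 0.4374 0.0476] rect [496.8 437.9] [16.6 65.9] 81.5
housing 208 med [0.4725 0.2953 0.0506] rect [467.8 288.1] [64.3 48.2] 53.2
guides 249 med [0.4795 0.3875 0.0192] rect [487.3 374.3] [ 90.3 145.3] 0.3
knob 67 [0.44996344 0.22842238 0.03455429] [0.47954591 0.26454988 0.06165149]
```

View pics/crop1.png

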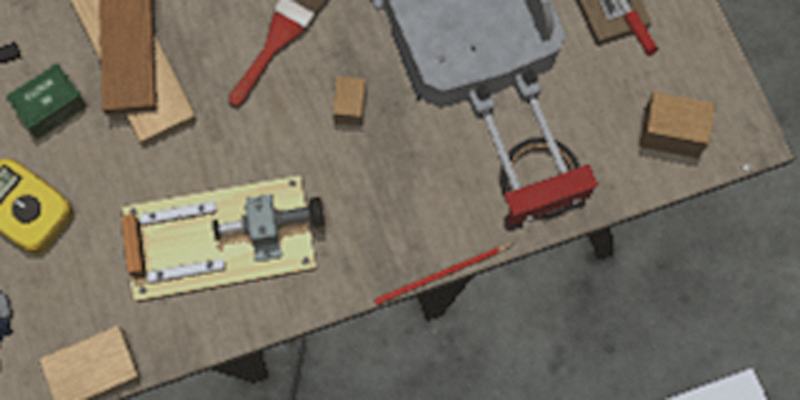

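The crop confirms it. The block is at crop (678,125), with a measured top of 71x53 mm at z 55. The smaller cube is at (350,100) and the jig at (220,238), with its knob at (317,214). From this, the jig origin is near (480.4, 326.1) mm and its y axis points at 81.35°. Next I plan the moves.

```bash
cat >> h.py <<'E'
from scipy.spatial.transform import Rotation as Ro
JO=np.array([.4804,.3261]); JA=np.radians(81.35)
def jig(x,y): return JO+x*np.array([np.sin(JA),-np.cos(JA)])+y*np.array([np.cos(JA),np.sin(JA)])
def injig(p): e=np.array(p)[:2]-JO; return np.array([e@[np.sin(JA),-np.cos(JA)],e@[np.cos(JA),np.sin(JA)]])
def go(pos,yaw):
    s=observe(); R=Ro.from_euler('xyz',s['tool_rot']); T=Ro.from_euler('xyz',[np.pi,0,yaw])
    print('cm',(R.inv().apply(np.array(pos)-s['position'])*100).round(2),'rot',(R.inv()*T).as_rotvec().round(4))
E
python3 - <<'E'
from h import *
go([.4267,-.1837,.2],np.radians(59.3)); go([.4267,-.1837,.2],np.radians(59.3-180))
p,d,c=load('top0'); P=pts(d,c)
Q=P.reshape(-1,3)
for y0 in np.arange(-.35,.5,.05):
    m=(abs(Q[:,1]-y0)<.025)&(Q[:,0]>.2)&(Q[:,0]<.6)&(Q[:,2]<.5); print(round(y0,2),Q[m,2].max().round(3) if m.any() else None,end=' ')
E
```

```text
cm [ 36.46 -33.68   3.11] rot [-1.000e-03 -3.000e-04 -7.732e-01]
cm [ 36.46 -33.68   3.11] rot [-4.0000e-04  1.2000e-03  2.3684e+00]
-0.35 -0.733 -0.3 0.01 -0.25 0.012 -0.2 0.082 -0.15 0.082 -0.1 0.128 -0.05 0.149 -0.0 0.087 0.05 0.085 0.1 0.082 0.15 0.043 0.2 0.043 0.25 0.062 0.3 0.061 0.35 0.056 0.4 0.029 0.45 0.054
```

>>> play_rows(motion=[[3.6,-3.4,0,0,0,-0.08,1],[7.3,-6.7,0,0,0,-0.16,1],[11,-10.1,0,0,0,-0.24,1],[14.6,-13.5,0,0,0,-0.31,1],[18.2,-16.8,0,0,0,-0.39,1]])

```text
clock: 0.6
position: [0.2946, -0.3924, 0.2312]
tool_rot: [-3.141, 0.0, 0.655]
force: [1.7, 0.6, 0.1]
grip_width: 0.0854
finger_force: 0.0
```

```bash
python3 - <<'E'
from h import *
print(observe()['qpos'].round(2)); go([.4267,-.1837,.2],np.radians(59.3))
E
```

```text
[ 0.97  0.31 -0.2   1.94  0.08  0.9  -0.19]
cm [23.18 -8.51  3.12] rot [-2.000e-04  1.000e-04 -3.803e-01]
```

>>> play_rows(motion=[[4.6,-1.7,0.6,0,0,-0.08,1],[9.2,-3.4,1.2,0,0,-0.16,1],[13.9,-5.1,1.8,0,0,-0.23,1],[18.5,-6.8,2.4,0,0,-0.3,1],[23.2,-8.5,3.1,0,0,-0.38,1]])

```text
clock: 1.1
position: [0.4273, -0.1846, 0.2003]
tool_rot: [3.141, 0.0, 1.034]
force: [0.8, -1.0, -0.2]
grip_width: 0.0856
finger_force: 0.0
```

```bash
python3 - <<'E'
from h import *
print(observe()['qpos'].round(2))
p,d,c=grab('wrist','w1'); P=pts(d,c)
X=P[(P[...,2]>.045)&(P[...,2]<.065)&(abs(P[...,0]-.4267)<.07)&(abs(P[...,1]+.1837)<.07)]
r=cv2.minAreaRect((X[:,:2]*1000).astype(np.float32)); print(len(X),np.median(X,0),r)
go([r[0][0]/1e3,r[0][1]/1e3,.02],np.radians(59.3))
E
```

```text
[ 0.59  0.33 -0.38  2.02  0.17  0.81 -0.42]
3751 [ 0.42796217 -0.18170792  0.05476245] ((426.9755859375, -183.6521759033203), (69.4412612915039, 49.99113082885742), 58.816062927246094)
cm [-0.8  -0.06 17.96] rot [ 0.0001 -0.0035  0.0125]
```

View pics/w1.png

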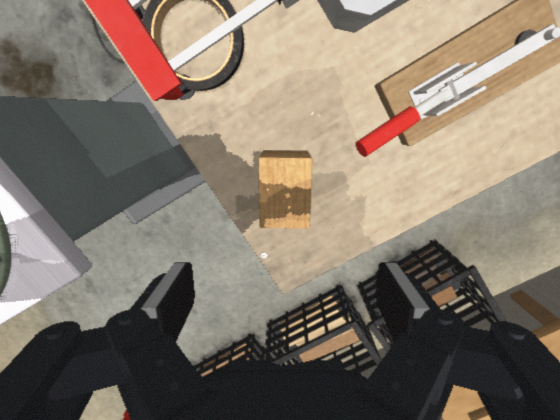

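Wrist view: the block is at about (285,190), square between the open fingers, and its top measures 69x50 mm. I'll check where the tool settled.

```bash
python3 - <<'E'
from h import *
print(observe()['position'],observe()['qd'].round(2))
go([.427,-.1837,.02],np.radians(58.9))
E
```

```text
[ 0.43120009 -0.17752974  0.19959049] [ 0.07 -0.02  0.04  0.   -0.04  0.02  0.09]
cm [-0.81 -0.06 17.96] rot [ 0.0001 -0.0035  0.0195]
```

>>> play_rows(motion=[[-0.8,0,3,0,0,0.02,1],[-0.8,0,7,0,0,0.02,1],[-0.8,0,10,0,0,0.02,1],[-0.8,0,11,0,0,0.02,1],[-0.8,0,11,0,0,0.02,1]])

```text
clock: 1.65
position: [0.4221, -0.193, 0.0896]
tool_rot: [-3.139, 0.0, 1.012]
force: [0.2, 0.5, 0.3]
grip_width: 0.0854
finger_force: 0.0
```

```bash
python3 - <<'E'
from h import *
print(observe()['position'])
go([.427,-.1837,.02],np.radians(58.9))
E
```

```text
[ 0.42207382 -0.19297289  0.08963211]
cm [ 1.05 -0.06  6.96] rot [-0.0023  0.0003 -0.016 ]
```

>>> play_rows(motion=[[0.5,0,2,0,0,-0.01,1],[0.9,0,4.5,0,0,-0.01,1],[0.9,0,6.5,0,0,-0.01,1],[0.9,0,7,0,0,-0.01,1],[0.9,0,7,0,0,-0.01,1]])

```text
clock: 2.15
position: [0.4278, -0.1858, 0.0211]
tool_rot: [3.141, 0.0, 1.022]
force: [0.4, -0.6, 1.4]
grip_width: 0.085
finger_force: 0.0
```

```bash
python3 - <<'E'
from h import *
print(observe()['position'])
go([.427,-.1837,.02],np.radians(58.9))
E
```

```text
[ 0.4277686  -0.18583394  0.02109986]
cm [ 0.14 -0.18  0.11] rot [ 0.0004  0.0001 -0.0062]
```

>>> play_rows(motion=[[0.1,-0.2,0,0,0,-0.005,0.3],[0.1,-0.2,0,0,0,-0.005,0],[0.1,-0.2,0,0,0,-0.005,-0.3],[0.1,-0.2,0,0,0,-0.005,-0.5],[0.1,-0.2,0,0,0,-0.005,-0.5]], squeeze=30)

```text
clock: 2.65
position: [0.4266, -0.184, 0.0214]
tool_rot: [3.14, -0.0, 1.027]
force: [-2.1, 2.1, 15.8]
grip_width: 0.0497
finger_force: 29.0
```

>>> play_rows(motion=[[0,0,0,0,0,0,-0.5],[0,0,-3,0,0,0,-0.5],[0,0,-7,0,0,0,-0.5],[0,0,-12,0,0,0,-0.5],[0,0,-17,0,0,0,-0.5]])

```text
clock: 3.15
position: [0.4256, -0.1835, 0.1926]
tool_rot: [-3.141, -0.0, 1.027]
force: [1.0, -0.6, -1.2]
grip_width: 0.0497
finger_force: 33.5
```

```bash
python3 - <<'E'
from h import *
s=observe();print(s['position'],s['grip_width'],s['finger_force'],s['qpos'].round(2),jig(0,.065))
go([*jig(0,.065),.2],JA)
E
```

```text
[ 0.42558783 -0.18346158  0.19262866] 0.04969696354640024 33.53634417057037 [ 0.6   0.34 -0.4   2.04  0.18  0.8  -0.45] [0.49017588 0.39036066]
cm [ 52.45 -24.17  -0.71] rot [-4.000e-04 -3.000e-04 -3.929e-01]
```

>>> play_rows(motion=[[2,-1,-2,0,0,-0.01,-0.5],[5,-2.3,-2.5,0,0,-0.03,-0.5],[9,-4.1,-2.5,0,0,-0.06,-0.5],[13,-6,-2.5,0,0,-0.1,-0.5],[17,-7.8,-2.5,0,0,-0.13,-0.5]])

```text
clock: 3.65
position: [0.4472, 0.0035, 0.216]
tool_rot: [3.141, 0.0, 1.158]
force: [0.9, 0.1, -2.0]
grip_width: 0.0496
finger_force: 33.8
```

```bash
python3 - <<'E'
from h import *
go([*jig(0,.065),.2],JA)
E
```

```text
cm [ 37.16 -11.59   1.59] rot [ 1.00e-03  2.00e-04 -2.62e-01]
```

>>> play_rows(motion=[[4.5,-1.4,0,0,0,-0.03,-0.5],[9.5,-3,0,0,0,-0.07,-0.5],[14.5,-4.5,0,0,0,-0.11,-0.5],[19.5,-6.1,0,0,0,-0.14,-0.5],[24,-7.5,0,0,0,-0.17,-0.5]])

```text
clock: 4.15
position: [0.4747, 0.2495, 0.2159]
tool_rot: [3.141, 0.0, 1.328]
force: [0.8, -1.0, -1.7]
grip_width: 0.0497
finger_force: 33.7
```

>>> play_rows(motion=[[3.5,-0.7,0.5,0,0,-0.03,-0.5],[7,-1.4,1,0,0,-0.06,-0.5],[10,-2,1.5,0,0,-0.08,-0.5],[12,-2.3,1.6,0,0,-0.09,-0.5],[12,-2.3,1.6,0,0,-0.09,-0.5]])

```text
clock: 4.65
position: [0.4805, 0.3723, 0.1994]
tool_rot: [-3.141, -0.001, 1.42]
force: [-0.8, -0.5, -1.5]
grip_width: 0.0495
finger_force: 33.7
```

```bash
python3 - <<'E'
from h import *
grab('wrist','w2'); s=observe();print(s['position'],s['qpos'].round(2)); go([*jig(0,.065),.1],JA)
E
```

```text
[0.48091553 0.3705066  0.19938505] [-0.35  0.59 -0.6   1.66  0.37  1.01 -1.22]
cm [2.1  0.62 9.94] rot [-0.0005 -0.0001 -0.0015]
```

View pics/w2.png

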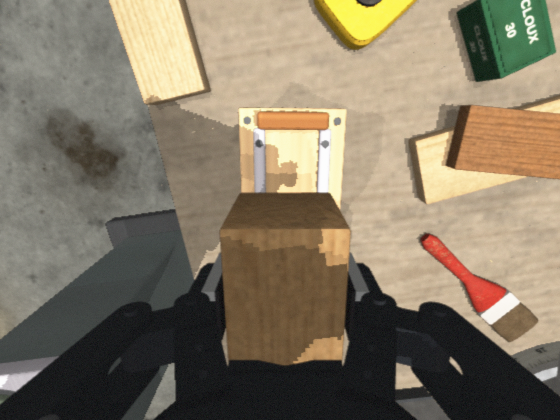

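Wrist view: the block is held in the foreground at (285,290). The fence is at (293,120) and the guides at columns 259 and 324. I'll refine the jig frame and the in-hand block pose from this frame.

```bash
python3 - <<'E'
from h import *
p,d,c=load('w2'); P=pts(d,c)
def rect(n,m):
    X=P[m]; r=cv2.minAreaRect((X[:,:2]*1000).astype(np.float32)); print(n,m.sum(),np.median(X,0).round(4),np.round(r[0],1),np.round(r[1],1),round(r[2],2),'injig mm',(injig(np.array(r[0])/1e3)*1e3).round(1))
Z=P[...,2]; roi=np.zeros(Z.shape,bool); roi[100:135,250:335]=1
rect('fence',roi&(Z>.043)&(Z<.053))
for n,a,b in(('gl',250,280),('gr',305,335)):
    roi[:]=0; roi[135:192,a:b]=1; rect(n,roi&(Z>.016)&(Z<.024))
hsv=cv2.cvtColor(p,cv2.COLOR_RGB2HSV)
roi[:]=0; roi[195:360,215:355]=1
m=roi&(hsv[...,1]>60)&(Z>.15)
rect('heldall',m); print('tcp',injig([.4809,.3705])*1e3)
X=P[m]; J=np.array([injig(x) for x in X])*1e3; print(np.percentile(J,[.5,99.5],axis=0), np.percentile(X[:,2],[.5,50,99.5]))
fr=m&(Z<.225)&(Z>.175)
J=np.array([injig(x) for x in P[fr]])*1e3; print('front-ish',np.percentile(J,[1,99],axis=0))
E
```

```text
fence 1284 [0.4971 0.4382 0.0477] [497.5 438.2] [15.9 65.3] 81.03 injig mm [1.000e-01 1.134e+02]
gl 648 [0.4576 0.4012 0.0197] [457.2 399.4] [58.9 11.8] 81.38 injig mm [-34.  69.]
gr 655 [0.5232 0.391  0.0196] [523.4 389.6] [58.6 12. ] 81.03 injig mm [33.  69.2]
heldall 20149 [0.4823 0.3864 0.2325] [484.1 396.9] [103.8  62.1] 79.73 injig mm [-7.  70.6]
tcp [-6.18336462 43.97017173]
[[-31.65043858  20.33131246]
 [ 17.82752356  80.9896152 ]] [0.18725388 0.23254106 0.23990946]
front-ish [[-31.09932944  79.94363632]
 [ 16.98205262  80.97231608]]
```

```bash
python3 - <<'E'
from h import *
go([*jig(0.0002,.063),.06],np.radians(81.2))
E
```

```text
cm [ 1.9   0.64 13.94] rot [-0.0006 -0.0001  0.0011]
```

>>> play_rows(motion=[[1,0.4,1,0,0,0,-0.5],[1.9,0.65,4,0,0,0,-0.5],[1.9,0.65,8,0,0,0,-0.5],[1.9,0.65,11,0,0,0,-0.5],[1.9,0.65,12.5,0,0,0,-0.5]])

```text
clock: 5.2
position: [0.4905, 0.3859, 0.0716]
tool_rot: [-3.14, 0.003, 1.416]
force: [-1.2, -0.0, -1.8]
grip_width: 0.0497
finger_force: 33.6
```

>>> play_rows(motion=[[0,0,0.6,0,0,0,-0.5],[0,0,1,0,0,0,-0.5],[0,0,1,0,0,0,-0.5],[0,0,1,0,0,0,-0.5],[0,0,1,0,0,0,-0.5]])

```text
clock: 5.7
position: [0.4913, 0.3877, 0.0653]
tool_rot: [3.141, -0.001, 1.417]
force: [0.2, 0.0, -0.7]
grip_width: 0.0497
finger_force: 33.6
```

```bash
python3 - <<'E'
from h import *
s=observe();print(s['position'],injig(s['position']),s['tool_rot']);go([*jig(0.0002,.063),.033],np.radians(81.2))
E
```

```text
[0.49127248 0.38774564 0.06533664] [0.00147742 0.06257966] [ 3.14059867e+00 -9.96588468e-04  1.41664225e+00]
cm [ 0.04 -0.13  3.23] rot [ 0.001  -0.001  -0.0006]
```

>>> play_rows(motion=[[0,-0.12,0.5,0,0,0,-0.5],[0,-0.12,1,0,0,0,-0.5],[0,-0.12,1.5,0,0,0,-0.5],[0,-0.12,2,0,0,0,-0.5],[0,-0.12,2,0,0,0,-0.5]])

```text
clock: 6.2
position: [0.4893, 0.3873, 0.0434]
tool_rot: [-3.141, 0.001, 1.417]
force: [0.8, 0.4, -0.7]
grip_width: 0.0498
finger_force: 33.6
```

```bash
python3 - <<'E'
from h import *
s=observe();print(injig(s['position']),s['tool_rot']);go([*jig(0.0002,.063),.033],np.radians(81.2))
E
```

```text
[-0.00037838  0.06189018] [-3.14077303e+00  9.12623014e-04  1.41684776e+00]
cm [0.11 0.06 1.04] rot [-0.0008  0.0009 -0.0004]
```

>>> play_rows(motion=[[0.1,0.05,0.3,0,0,0,-0.5],[0.1,0.05,0.6,0,0,0,-0.5],[0.1,0.05,0.85,0,0,0,-0.5],[0.1,0.05,0.95,0,0,0,-0.5],[0.1,0.05,0.95,0,0,0,-0.5]])

```text
clock: 6.7
position: [0.4903, 0.3885, 0.0348]
tool_rot: [-3.142, 0.0, 1.417]
force: [0.4, 0.4, -2.0]
grip_width: 0.0497
finger_force: 33.6
```

>>> play_rows(motion=[[0,0,0.07,0,0,0,-0.5],[0,0,0.14,0,0,0,-0.5],[0,0,0.2,0,0,0,-0.5],[0,0,0.2,0,0,0,-0.5],[0,0,0.2,0,0,0,-0.5]])

```text
clock: 7.2
position: [0.4903, 0.3886, 0.0329]
tool_rot: [3.142, -0.0, 1.417]
force: [-0.1, -0.1, -1.4]
grip_width: 0.0497
finger_force: 33.6
```

>>> play_rows(motion=[[0,0,0.04,0,0,0,-0.5],[0,0,0.08,0,0,0,-0.5],[0,0,0.12,0,0,0,-0.5],[0,0,0.12,0,0,0,-0.5],[0,0,0.12,0,0,0,-0.5]])

```text
clock: 7.7
position: [0.4903, 0.3886, 0.0316]
tool_rot: [-3.142, 0.0, 1.417]
force: [0.1, 0.1, -1.8]
grip_width: 0.0498
finger_force: 33.6
```

>>> play_rows(motion=[[0,0,0.05,0,0,0,-0.5],[0,0,0.05,0,0,0,0.3],[0,0,0.05,0,0,0,0.7],[0,0,0.05,0,0,0,0.8],[0,0,0.05,0,0,0,0.8]])

```text
clock: 8.2
position: [0.4903, 0.3885, 0.0312]
tool_rot: [-3.142, -0.0, 1.417]
force: [-0.7, -0.7, -0.8]
grip_width: 0.0768
finger_force: 0.0
```

>>> play_rows(motion=[[0,0,-1,0,0,0,0.8],[0,0,-4,0,0,0,0.8],[0,0,-8,0,0,0,0.8],[0,0,-12,0,0,0,0.8],[0,0,-14,0,0,0,0.8]])

```text
clock: 8.7
position: [0.4909, 0.3894, 0.1754]
tool_rot: [3.139, -0.003, 1.417]
force: [0.0, 0.8, -0.5]
grip_width: 0.0771
finger_force: 0.0
```

```bash
python3 - <<'E'
from h import *
s=observe();print(s['position'],injig(s['position']));go([*jig(0.000,-.16),.13],np.radians(81.2))
E
```

```text
[0.49088113 0.38940665 0.17538567] [0.00084071 0.06416291]
cm [-22.43  -0.03   4.47] rot [ 0.0024 -0.003  -0.0003]
```

>>> play_rows(motion=[[-4,0,0,0,0,0,0],[-9,0,0,0,0,0,-0.5],[-14,0,0,0,0,0,-1],[-18,0,0,0,0,0,-1],[-20.5,0,0,0,0,0,-1]])

```text
clock: 9.2
position: [0.4584, 0.1828, 0.1718]
tool_rot: [3.141, 0.001, 1.415]
force: [0.6, 0.1, -0.1]
grip_width: 0.0034
finger_force: 0.0
```

>>> play_rows(motion=[[-1.2,0,0,0,0,0,-1],[-1.8,0,0,0,0,0,-1],[-1.9,0,0,0,0,0,-1],[-1.9,0,0,0,0,0,-1],[-1.9,0,0,0,0,0,-1]])

```text
clock: 9.7
position: [0.456, 0.1683, 0.1712]
tool_rot: [-3.141, -0.001, 1.418]
force: [0.1, 0.3, -0.1]
grip_width: 0.0002
finger_force: 0.0
```

```bash
python3 - <<'E'
from h import *
s=observe();p,d,c=grab('wrist','w3');P=pts(d,c);print(s['position'],injig(s['position']))
Z=P[...,2]; J=np.stack([(P[...,0]-JO[0])*np.sin(JA)-(P[...,1]-JO[1])*np.cos(JA),(P[...,0]-JO[0])*np.cos(JA)+(P[...,1]-JO[1])*np.sin(JA)],-1)*1e3
m=(Z>.060)&(Z<.07)&(abs(J[...,0])<45)&(J[...,1]>20)&(J[...,1]<115)
print('block',m.sum(),cv2.minAreaRect(J[m].astype(np.float32)),np.median(Z[m]))
m=(Z>.022)&(Z<.058)&(abs(J[...,0])<20)&(J[...,1]>-140)&(J[...,1]<-62)&(p.max(-1)<80)
print('knob',m.sum(),np.percentile(J[m],[1,50,99],axis=0) if m.any() else 0, np.percentile(Z[m],[1,99]))
go([*jig(0,-.160),.022],np.radians(81.2))
E
```

```text
[0.45596264 0.16832162 0.17115351] [-0.00042983 -0.15965907]
block 0 ((0.0, 0.0), (0.0, 0.0), 0.0) nan
knob 698 [[-17.7864793  -97.96367029]
 [ -1.87482511 -90.67664888]
 [ 13.92854054 -83.00579685]] [0.04150817 0.054672  ]
cm [-0.03  0.05 14.91] rot [-0.0002 -0.0005  0.0008]
  return _methods._mean(a, axis=axis, dtype=dtype,
  ret = ret.dtype.type(ret / rcount)
```

View pics/w3.png

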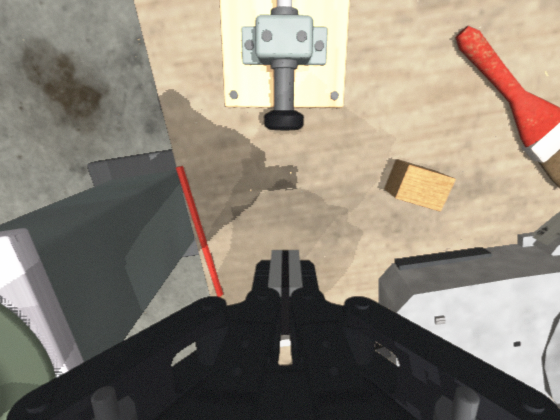

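Wrist view: the knob is at (285,120) with its rear face near jig y -98. The pencil at (200,230) and saw at (470,290) are both clear of the closed fingers. I'll check the placed block from the top camera and descend.

```bash
python3 - <<'E'
from h import *
p,d,c=grab('top','top1');P=pts(d,c);Z=P[...,2]
J=np.stack([(P[...,0]-JO[0])*np.sin(JA)-(P[...,1]-JO[1])*np.cos(JA),(P[...,0]-JO[0])*np.cos(JA)+(P[...,1]-JO[1])*np.sin(JA)],-1)*1e3
m=(Z>.058)&(Z<.072)&(abs(J[...,0])<45)&(J[...,1]>15)&(J[...,1]<115)
print('block',m.sum(),cv2.minAreaRect(J[m].astype(np.float32)),np.median(Z[m]))
E
```

```text
block 477 ((0.42823219299316406, 62.95053482055664), (69.94436645507812, 51.44729995727539), 89.56751251220703) 0.0647108100265542
```

>>> play_rows(motion=[[0,0,3,0,0,0,-1],[0,0,7,0,0,0,-1],[0,0,11,0,0,0,-1],[0,0,14,0,0,0,-1],[0,0,14.8,0,0,0,-1]])

```text
clock: 10.3
position: [0.4544, 0.1673, 0.0206]
tool_rot: [-3.138, 0.002, 1.418]
force: [0.1, -0.1, 0.5]
grip_width: -0.0001
finger_force: 0.0
```

>>> play_rows(motion=[[1,0,0,0,0,0,-1],[2,0,0,0,0,0,-1],[3,0,0,0,0,0,-1],[3.5,0,0,0,0,0,-1],[3.5,0,0,0,0,0,-1]])

```text
clock: 10.8
position: [0.4618, 0.2029, 0.0239]
tool_rot: [3.141, -0.001, 1.418]
force: [0.7, -0.3, -0.1]
grip_width: -0.0001
finger_force: 0.0
```

```bash
cat > s.py <<'E'
from h import *
s=observe();print('jig',(injig(s['position'])*1e3).round(1),s['position'][2].round(4),'Fjig',(injig(s['force'][:2]+JO)).round(2),s['qd'].round(3))
E
python3 s.py
```

```text
jig [ 1.000e-01 -1.246e+02] 0.0239 Fjig [ 0.75 -0.14] [ 0.016  0.001  0.014  0.018  0.006 -0.005  0.006]
```

>>> play_rows(motion=[[0.3,0,0,0,0,0,-1],[0.6,0,0,0,0,0,-1],[0.9,0,0,0,0,0,-1],[1.1,0,0,0,0,0,-1],[1.1,0,0,0,0,0,-1]])

```text
clock: 11.3
position: [0.463, 0.213, 0.0231]
tool_rot: [-3.142, -0.0, 1.417]
force: [0.4, -0.1, 1.1]
grip_width: -0.0001
finger_force: 0.0
```

>>> play_rows(motion=[[0.06,0,0,0,0,0,-1],[0.12,0,0,0,0,0,-1],[0.18,0,0,0,0,0,-1],[0.24,0,0,0,0,0,-1],[0.3,0,0,0,0,0,-1]])

```text
clock: 11.8
position: [0.4635, 0.2157, 0.0232]
tool_rot: [3.142, -0.0, 1.417]
force: [1.7, 0.3, -0.2]
grip_width: 0.0001
finger_force: 0.0
```

```bash
python3 s.py
```

```text
jig [-1.000e-01 -1.117e+02] 0.0232 Fjig [1.66 0.56] [-0.01   0.005 -0.002 -0.01  -0.002  0.006 -0.005]
```

>>> play_rows(motion=[[0.05,0,0,0,0,0,-1],[0.1,0,0,0,0,0,-1],[0.15,0,0,0,0,0,-1],[0.2,0,0,0,0,0,-1],[0.2,0,0,0,0,0,-1]])

```text
clock: 12.3
position: [0.4636, 0.217, 0.0231]
tool_rot: [-3.141, 0.001, 1.416]
force: [-0.7, -5.3, 2.0]
grip_width: -0.0002
finger_force: 2.6
```

>>> play_rows(motion=[[0.05,0,0,0,0,0,-1],[0.1,0,0,0,0,0,-1],[0.15,0,0,0,0,0,-1],[0.2,0,0,0,0,0,-1],[0.2,0,0,0,0,0,-1]])

```text
clock: 12.8
position: [0.4638, 0.2181, 0.023]
tool_rot: [-3.141, 0.003, 1.416]
force: [-2.4, -9.3, 5.5]
grip_width: -0.0003
finger_force: 4.8
```

```bash
python3 s.py
```

```text
jig [  -0.2 -109.3] 0.023 Fjig [-0.98 -9.56] [ 0.     0.002 -0.001  0.002 -0.     0.001  0.002]
```

Contact came at TCP jig y of about -111. I continue in small steps.

>>> play_rows(motion=[[0.04,0,0,0,0,0,-1],[0.08,0,0,0,0,0,-1],[0.12,0,0,0,0,0,-1],[0.15,0,0,0,0,0,-1],[0.15,0,0,0,0,0,-1]])

```text
clock: 13.3
position: [0.4639, 0.2192, 0.023]
tool_rot: [-3.141, 0.003, 1.416]
force: [-2.5, -10.7, 6.6]
grip_width: 0.0002
finger_force: 5.9
```

```bash
python3 s.py
```

```text
jig [  -0.3 -108.2] 0.023 Fjig [ -0.85 -10.96] [ 0.    -0.001  0.001  0.     0.001 -0.    -0.001]
```

>>> play_rows(motion=[[0,0,-0.03,0,0,0,-1],[0.04,0,-0.06,0,0,0,-1],[0.08,0,-0.06,0,0,0,-1],[0.12,0,-0.06,0,0,0,-1],[0.12,0,-0.06,0,0,0,-1]])

```text
clock: 13.8
position: [0.4639, 0.2199, 0.0232]
tool_rot: [-3.14, 0.004, 1.415]
force: [-1.4, -12.0, -0.5]
grip_width: -0.0001
finger_force: 6.1
```

```bash
python3 s.py
```

```text
jig [  -0.3 -107.5] 0.0232 Fjig [  0.4  -12.08] [ 0.    -0.001 -0.001 -0.001 -0.001 -0.003  0.002]
```

>>> play_rows(motion=[[0.03,0,0,0,0,0,-1],[0.06,0,0,0,0,0,-1],[0.09,0,0,0,0,0,-1],[0.12,0,-0.01,0,0,0,-1],[0.14,0,-0.01,0,0,0,-1]])

```text
clock: 14.3
position: [0.464, 0.2211, 0.0233]
tool_rot: [-3.14, 0.004, 1.415]
force: [-1.9, -13.1, -1.8]
grip_width: -0.0002
finger_force: 6.5
```

```bash
python3 s.py
```

```text
jig [  -0.4 -106.3] 0.0233 Fjig [  0.14 -13.28] [-0.003  0.     0.    -0.002 -0.002  0.002 -0.002]
```

>>> play_rows(motion=[[0.03,0,0,0,0,0,-1],[0.06,0,0,0,0,0,-1],[0.09,0,0,0,0,0,-1],[0.12,0,0,0,0,0,-1],[0.14,0,0,0,0,0,-1]])

```text
clock: 14.8
position: [0.4642, 0.2225, 0.0233]
tool_rot: [-3.14, 0.004, 1.415]
force: [-2.1, -12.6, -1.3]
grip_width: 0.0004
finger_force: 6.3
```

```bash
python3 s.py
```

```text
jig [  -0.4 -104.8] 0.0233 Fjig [ -0.16 -12.78] [-0.004  0.001 -0.002 -0.003 -0.001 -0.001 -0.001]
```

Past the peak of about 13 N, and the force is falling.

>>> play_rows(motion=[[0.05,0,0,0,0,0,-1],[0.1,0,0,0,0,0,-1],[0.15,0,0,0,0,0,-1],[0.2,0,0,0,0,0,-1],[0.25,0,0,0,0,0,-1]])

```text
clock: 15.3
position: [0.4647, 0.2256, 0.0233]
tool_rot: [-3.14, 0.003, 1.416]
force: [-1.3, -8.3, -2.9]
grip_width: -0.0001
finger_force: 4.5
```

>>> play_rows(motion=[[0.05,0,0,0,0,0,-1],[0.1,0,0,0,0,0,-1],[0.15,0,0,0,0,0,-1],[0.15,0,0,0,0,0,-1],[0.15,0,0,0,0,0,-1]])

```text
clock: 15.8
position: [0.4655, 0.2291, 0.0239]
tool_rot: [-3.142, -0.0, 1.417]
force: [-0.8, -0.4, -0.6]
grip_width: 0.0002
finger_force: 0.5
```

```bash
python3 s.py
```

```text
jig [ -0.2 -98.1] 0.0239 Fjig [-0.76 -0.56] [-0.002 -0.003 -0.003 -0.004  0.    -0.002 -0.   ]
```

>>> play_rows(motion=[[0.03,0,0,0,0,0,-1],[0.06,0,0,0,0,0,-1],[0.1,0,0,0,0,0,-1],[0.1,0,0,0,0,0,-1],[0.1,0,0,0,0,0,-1]])

```text
clock: 16.3
position: [0.4658, 0.2301, 0.024]
tool_rot: [3.141, -0.0, 1.417]
force: [-0.2, 0.1, 0.0]
grip_width: -0.0005
finger_force: 0.0
```

```bash
python3 s.py
```

```text
jig [ -0.  -97.1] 0.024 Fjig [-0.25  0.04] [ 0.001 -0.    -0.001  0.001  0.    -0.001  0.   ]
```

No contact any more, so the knob has run ahead by itself. I back off, rise and check.

>>> play_rows(motion=[[-0.5,0,0,0,0,0,-1],[-1.5,0,0,0,0,0,-1],[-3,0,0,0,0,0,-1],[-4.5,0,-0.5,0,0,0,-1],[-5,0,-2,0,0,0,-1]])

```text
clock: 16.8
position: [0.4571, 0.1777, 0.0437]
tool_rot: [-3.14, 0.002, 1.415]
force: [-0.7, 0.4, 0.4]
grip_width: 0.0002
finger_force: 0.0
```

>>> play_rows(motion=[[0,0,-4,0,0,0,-1],[0,0,-8,0,0,0,-1],[0,0,-11,0,0,0,-1],[0,0,-12,0,0,0,-1],[0,0,-12,0,0,0,-1]])

```text
clock: 17.3
position: [0.4587, 0.1803, 0.1657]
tool_rot: [3.139, -0.001, 1.416]
force: [-0.0, -0.1, 0.0]
grip_width: 0.0002
finger_force: 0.0
```

```bash
python3 - <<'E'
from h import *
p,d,c=grab('top','top2');P=pts(d,c);Z=P[...,2]
def jj(P): return np.stack([(P[...,0]-JO[0])*np.sin(JA)-(P[...,1]-JO[1])*np.cos(JA),(P[...,0]-JO[0])*np.cos(JA)+(P[...,1]-JO[1])*np.sin(JA)],-1)*1e3
J=jj(P)
m=(Z>.058)&(Z<.072)&(abs(J[...,0])<45)&(J[...,1]>15)&(J[...,1]<120)
print('block',m.sum(),cv2.minAreaRect(J[m].astype(np.float32)),np.median(Z[m]))
p,d,c=grab('wrist','w4');P=pts(d,c);Z=P[...,2];J=jj(P)
m=(Z>.022)&(Z<.058)&(abs(J[...,0])<20)&(J[...,1]>-140)&(J[...,1]<-62)&(p.max(-1)<80)
print('knob',m.sum(),np.percentile(J[m],[1,50,99],axis=0))
E
```

```text
block 470 ((0.8893260955810547, 70.117431640625), (70.6552734375, 51.67884063720703), 89.25978088378906) 0.06479249961207417
knob 755 [[-17.26353937 -82.61718624]
 [ -1.15123489 -74.9510473 ]
 [ 14.32911033 -66.91450969]]
```

The block is at jig (0.9, 70.1), against the fence. The knob has moved 15.4 mm forward and stayed there.

```bash
python3 -c "
from h import *
print(bot.job_done())"
```

```text
the job is handed in; nothing more can be done
None
```

The block is in the bed and held against the fence, the clamp snapped home and stayed there by itself (peak push about 13 N), and the job is handed in; no verdict came back, and the clamp's pressing force and the bystanders' final positions weren't measured.

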